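Store the setting block, then start the fixture's lock screw in its thread

TASK

First put the steel setting block that stands on the blue fixture plate back into its own storage slot, standing upright and fully home in the rectangular socket that it fits closely. Then turn the square-headed lock screw in the boss backward (counter-clockwise from above) until it drops into its thread, and from there turn it forward (clockwise) one full turn. Finish while still holding the screw head gripped between the fingers, screw started and at rest, and leave the other parts on the bench where they are.

Things in the scene. Friction and masses are not known exactly. Their poses are not given: they have to be found in the camera images.
- fixture: Blue steel fixture plate 200 x 340 x 12 mm, fixed; origin at the centre of its underside, z up. In its frame: steel threaded boss (diameter 52, top 62 mm above the bench) at x 35, y 85 mm; black regulator case under a cam lock (up to 82 mm high) round x 30, y -15 to -140 mm. The setting block stands on the plate near its -x (robot side) edge.
- block: Setting block, loose, steel, about 0.2 kg: foot 30 (x) x 20 (y) x 36 mm high, on it a narrower head 16 (x) x 20 (y) x 26 mm high, 62 mm in all. Origin at the centre of its underside, z up. Its y faces are flush over the full height: grip across the 20 mm. A half turn about z makes no difference.
- slot_floor (a point): Floor centre of the block's own slot: pocket 36 (x) x 26 (y) mm, 20 deep, dark floor, in a fixed aluminium socket 66 (x) x 56 (y) x 26 mm high; point 6 mm above the bench, block's x goes along its x. Two like sockets stand in the same row in changing order: one with a bigger empty pocket (48 x 38, not for this block), one with a round hole and plug gauge.
- head (a point): Point on the lock screw's axis inside its square head, 12 mm below the head's top, 16 mm above its underside; z up, x towards the dark index line on top. The head is a steel square 24 x 24 x 28 mm high (34 mm over its corners) on a vertical screw (0.45 kg) captive in the boss, on a fixed axis; its underside starts 84 mm above the bench, 22 mm above the boss.
- screw (a joint): Angle of the screw, rad, grows when turned backward (counter-clockwise from above); arbitrary at the start. Turns easily, stays where left. The drop comes after 20 to 115 degrees backward (not known before), a solid stop 50 degrees past the drop. Forward before the drop it meets a solid stop; after the drop it turns forward freely for 1.4 turns.
- screw_sink (a joint): How far the screw has sunk, m: 0 at first, its thread lying on the flat thread entry. At the drop it falls to 0.006 by its own weight if free to fall: caged loosely between the fingers it falls at once, gripped firmly it is held up until the grip is eased. Turned forward from there it sinks 6 mm a turn more (0.012 after one turn).
- plug: Bystander: steel plug gauge, diameter 27 mm, 58 mm long, standing in the round socket; origin at its underside.
- nut_a: Bystander: brass inlet nut, hexagon about 30 mm wide, 24 mm high, on the bench between the plate and the sockets; origin at its underside.
- nut_b: Bystander: second brass inlet nut, same size, on the bench on the robot's side of the plate.
- tee: Bystander: orange plastic exhaust tee, 120 mm long, 36 mm high, on the bench on the robot's right of the plate.
- cover: Bystander: clear plastic purge cover, disc of diameter 66 mm, 15 mm high, on the bench on the robot's side of the plate.
Not all that is in view belongs to the job. What is shaped like the block but green or red is not meant.

How it is judged:
On the way, in this order (a step that is already met when the one before it is completed fails the run):
1. the setting block stands home in its own slot, let go (horizontal distance between block and slot_floor below 0.006 m and z of block in the frame of slot_floor below 0.003 m and angle between block's own z axis and vertical below 0.12 rad and contact force between the fingers and block below 0.1 N), for 0.2 s.
2. the screw has been turned back and has dropped into its thread (value of joint screw_sink between 0.0045 and 0.0075 m), for 0.1 s.
At the end, for the whole second after the job is handed in: Setting block upright (7 deg) in its own slot, within 6 mm of its centre and 3 mm of its floor; the screw sunk 10.2 to 13.8 mm (one turn past the drop, within 0.3 turn) and at rest; its head gripped with over 1.5 N, within 20 mm of the axis (horizontal distance between block and slot_floor below 0.006 m and z of block in the frame of slot_floor below 0.003 m and angle between block's own z axis and vertical below 0.12 rad and value of joint screw_sink between 0.0102 and 0.0138 m and velocity of joint screw between -0.3 and 0.3 rad/s and contact force between the fingers and screw above 1.5 N and horizontal distance between the grasp point and head below 0.02 m); the arm keeps its last pose, push and grip.
It fails at once if another part on the bench was shifted by more than 25 mm (distance of any of plug, nut_a, nut_b, tee, cover from where it was at the start of the episode above 0.025 m).
It also fails if it takes over 72 s, if anything falls off the work surface, if the arm or the gripper's body presses on something with over 40 N, if the wrist force passes 120 N, or if a joint passes its speed limit or range.

ROBOT

A 6-joint arm with a two-finger parallel gripper is mounted at the origin on the work surface. World frame = base frame: x ahead of the robot, y to its left, z up, the work surface at z = 0. Lengths are in m, angles in rad, forces in N, time in s.
With the tool pointing down it reaches from about 0.4 to 0.925 m from the base axis. Payload 12.5 kg.
Tool frame: the origin (TCP) lies at the very end of the fingers, on their centre line; the grasp point (between the pads) lies 19 mm behind it; z points along the fingers, y is the direction in which the jaws open and shut (so a half turn about z gives the same grasp; the last joint's range is limited). The gripper opens to 95 mm and grips with 3 to 60 N. Pads are 20 mm wide; open, the fingers measure 119 mm over their backs; the gripper's body (75 mm by 180 mm) begins 59 mm behind the grasp point.
Start: joints at [-1.394, 0.491, 1.559, -0, 1.092, -0.106], TCP at [0.174, -0.6, 0.215] pointing down, gripper open.
Joint ranges: [-3.1, 3.1], [-0.84, 2.19], [0.05, 2.79], [-1.13, 4.28], [0.06, 2.93], [-2.69, 2.69]. Speed limits (rad/s): [2.22, 2.22, 2.79, 3.14, 3.14, 3.14].

INTERFACE

Orientations are given as a unit quaternion [x, y, z, w].
In Python, from station import manip, imaging, workorder gives the robot as it stands.
- The arm moves only by the tool jog_arm, never from a script. Its argument "deltas" is a list of rows, each an object of numbers: "dx", "dy", "dz": the shift along the tool's x, y, z in m; "wx", "wy", "wz": the turn, a rotation vector about the tool's x, y, z in degrees; "hand": the closure in counts, from 0 (fully open) to 255 (shut). In form: [{"dx": .., "dy": .., "dz": .., "wx": .., "wy": .., "wz": .., "hand": ..}, ...]. A call has 1 to 5 rows; each row is the pose to reach, as a shift and turn from the pose commanded when the call began, along the tool's axes at that moment; what a row does not reach only later rows make up. A row lasts 1/10 s, in which the tool goes at most 50 mm and 8.59 degrees, less where a joint would pass 70% of its speed; a pose out of reach is approached as far as the arm can. A call with a gripper value outside its range is refused whole. The fingers move at their own pace and stop on an object; "newtons" is the grip in N (left out, the last holds). Time passes only in rows, so rows that repeat a pose let the fingers close. It gives the time, the measured TCP pose, the force and the opening at its end, in the units of the state.
- manip.observe(): the state, without advancing time (a new reading comes with each control period).
- imaging.grab_frame(name): name is "scene" or "top"; returns the picture (400x640x3 uint8, red, green, blue); there is no depth.
- imaging.camera_model(name): a dict with "fx", "fy", "cx", "cy" (pixels), "xyz" and "rotation" of the camera in the world. Camera axes: x right, y down, z forward; pixel columns grow to the right and rows downward; lengths in m; the calibration is good to about 2 mm. A picture is of the moment at which its call begins. camera_model takes no time and is no camera call.
- workorder.finish_job(): hands the job in, once; it reports no verdict.
The state is a dict: "time": time; "joint_positions": joint angles; "qvel": joint speeds; "effort": joint torques, N m; "tool_pos": TCP position; "orientation": TCP orientation; "wrist_force": force on the tool from outside, world axes, zero at the start; "torque": the same for the moment, N m; "gripper_width": finger opening in m.
Only numpy, scipy, OpenCV 4.12 (cv2) and the standard library are available. Lean on these libraries where they do the work, as an engineer would, in place of code of your own. Each camera call takes 0.05 s, during which the arm holds its last target. There are 200 camera calls.

## Working session

There is one attempt and no reset: what is moved stays moved. The work goes in short steps, Python scripts to look and compute and a tool call to move; the robot and the scene stay as the last step left them, time stands still between calls to the robot, and variables do not carry over. Pictures are saved under pics/ and viewed, about 8 in all and at most 12, crops included, and the job is handed in when it is done.

Besides the shell and the picture viewer there is one more tool, called after "Call:" as name([rows], argument=value, ...), one row to a line, values as JSON. jog_arm: Moves the arm, as the interface text tells. Its arguments: {"type":"object","properties":{"deltas":{"type":"array"},"newtons":{"type":"number"}},"required":["deltas"]}

```bash
mkdir -p pics; cat > h.py <<'E'
import numpy as np, cv2
from station import manip, imaging, workorder
def snap(n,f):
    im=imaging.grab_frame(n); cv2.imwrite(f,im[:,:,::-1]); return im
def ray(n,u,v,z):
    m=imaging.camera_model(n); R=np.array(m["rotation"]).reshape(3,3); p=np.array(m["xyz"])
    d=R@np.array([(u-m["cx"])/m["fx"],(v-m["cy"])/m["fy"],1]); return p+d*(z-p[2])/d[2]
def proj(n,X):
    m=imaging.camera_model(n); R=np.array(m["rotation"]).reshape(3,3); c=R.T@(np.array(X)-np.array(m["xyz"]))
    return np.array([m["fx"]*c[0]/c[2]+m["cx"],m["fy"]*c[1]/c[2]+m["cy"]])
E
python3 - <<'E'
from h import *
snap("top","pics/t0.png");snap("scene","pics/s0.png")
for n in("top","scene"):print(imaging.camera_model(n))
print(manip.observe())
E
```

```text
{'fx': 401.39140255166626, 'fy': 401.39140255166626, 'cx': 323.97162099017515, 'cy': 199.33396785345832, 'xyz': array([ 0.46109807, -0.04975822,  1.10713893]), 'rotation': array([ 0.71442523, -0.69915141,  0.02788369, -0.00252916])}
{'fx': 416.98653061459373, 'fy': 416.98653061459373, 'cx': 321.2100530272868, 'cy': 193.51144885431177, 'xyz': array([1.11778735, 0.46661798, 0.63539106]), 'rotation': array([ 0.36094366,  0.80754433, -0.4201492 , -0.20264867])}
{'time': 0.1, 'joint_positions': array([-1.39359576e+00,  4.91510803e-01,  1.55942300e+00, -5.48379500e-05,
        1.09166969e+00, -1.05601531e-01]), 'qvel': array([-0.00054133, -0.00168515, -0.00117675,  0.00080846, -0.00084021,
        0.00104747]), 'effort': array([ 1.54565427e-03, -6.13625407e+01, -2.58608437e+01,  6.93376805e-02,
        4.69661329e-02, -5.31255023e-05]), 'tool_pos': array([ 0.17437296, -0.59994829,  0.21410114]), 'orientation': array([ 9.90017607e-01,  1.40942829e-01, -4.23994873e-05, -5.04225401e-04]), 'wrist_force': array([ 0.55378642,  0.54839078, -0.29925864]), 'torque': array([0.02304562, 0.00757471, 0.01746344]), 'gripper_width': 0.09503132638078024}
```

View pics/t0.png

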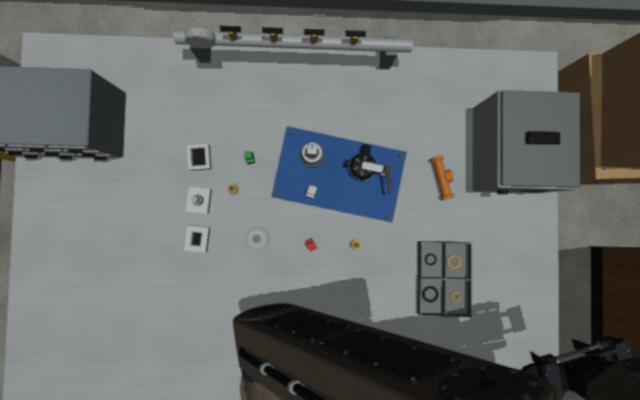

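View pics/s0.png

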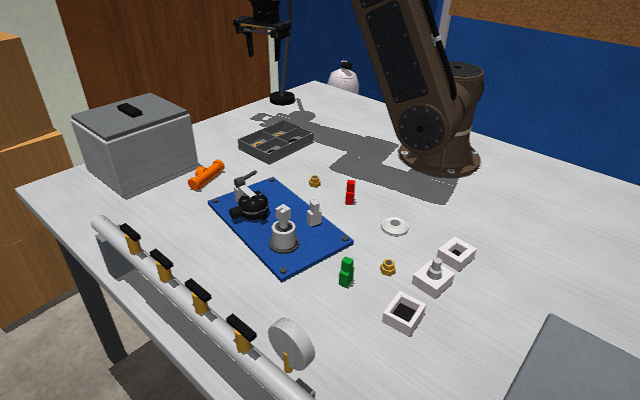

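```bash
python3 - <<'E'
s=open('h.py').read().replace('R=np.array(m["rotation"]).reshape(3,3)','R=Rotation.from_quat(m["rotation"]).as_matrix()')
open('h.py','w').write('from scipy.spatial.transform import Rotation\n'+s)
E
python3 - <<'E'
from h import *
t=cv2.imread("pics/t0.png");s=cv2.imread("pics/s0.png")
def c(im,x,y,w,h,k):return cv2.resize(im[y:y+h,x:x+w],None,fx=k,fy=k,interpolation=cv2.INTER_CUBIC)
A=c(t,180,140,40,120,5)         #200x600
B=c(t,270,120,100,60,6)      #600x360? 
B2=c(t,290,140,40,60,5)   #200x300
B2=c(t,290,140,40,60,10)[:600] #400x600
C=np.vstack([c(s,260,190,50,75,4),c(s,300,190,50,75,4)])
cv2.imwrite("pics/c1.png",np.hstack([A,B2,C]))
D=c(s,380,230,100,110,5)[:,:];E=c(s,265,190,60,110,5)
cv2.imwrite("pics/c2.png",np.hstack([D,E]))
for n,uv,z in[("top",(199,156),.026),("top",(197,239),.026),("top",(312,149),.112),("top",(312,191),.074),("scene",(283,209),.112),("scene",(315,201),.074),("scene",(457,249),.026),("scene",(405,309),.026)]:print(n,uv,ray(n,*uv,z).round(3))
E
```

```text
top (199, 156) [0.617 0.249 0.026]
top (197, 239) [0.395 0.247 0.026]
top (312, 149) [ 0.629 -0.053  0.112]
top (312, 191) [ 0.527 -0.055  0.074]
scene (283, 209) [ 0.632 -0.047  0.112]
scene (315, 201) [ 0.524 -0.053  0.074]
scene (457, 249) [0.396 0.251 0.026]
scene (405, 309) [0.617 0.255 0.026]
```

View pics/c1.png

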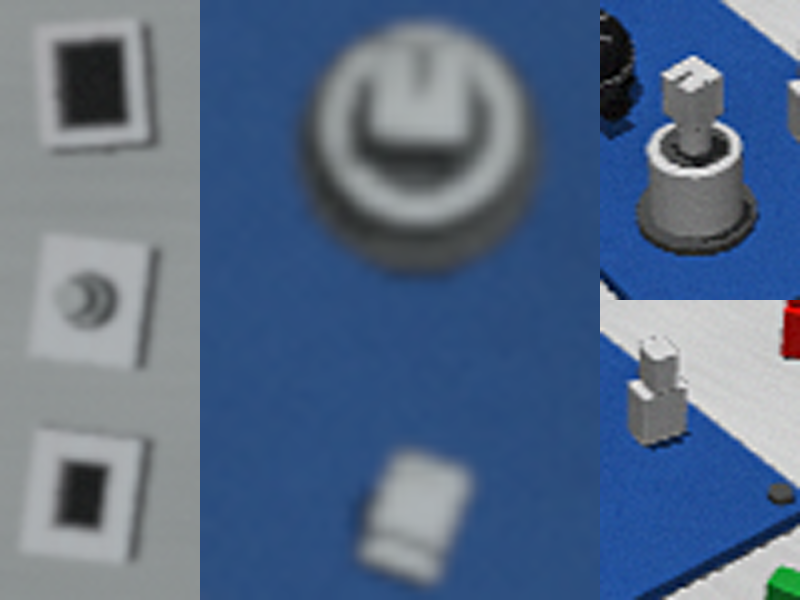

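View pics/c2.png

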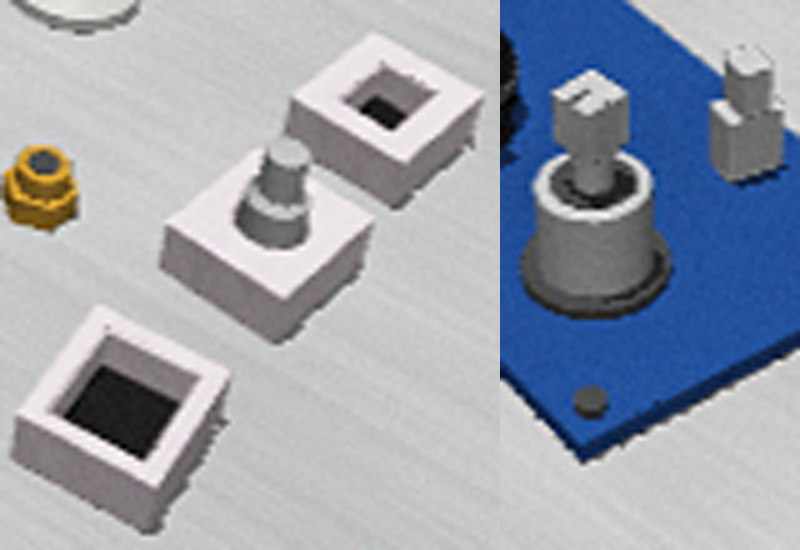

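Top view: the steel block is at (312,191) on the plate. The green part at (249,157) and the red one at (311,244) have the same shape but the wrong colour, and they stand off the plate. Rectangular pockets are at (197,239) and (199,156). The pocket at (197,239) is about 27 x 37 mm, so it is the block's own slot; the one at (199,156) is the bigger pocket. The crops confirm this. Next I fit poses against known geometry in both views.

```bash
cat > fit.py <<'E'
from h import *
from scipy.optimize import minimize
def rect(p,z,l,w):
    c,s=np.cos(p[2]),np.sin(p[2])
    return [[p[0]+c*a-s*b,p[1]+s*a+c*b,z] for a,b in((-l/2,-w/2),(l/2,-w/2),(l/2,w/2),(-l/2,w/2))]
def pts(n,P):return np.array([proj(n,q) for q in P])
K=16
def fill(polys,roi,holes=()):
    x0,y0,x1,y1=roi;m=np.zeros(((y1-y0)*K,(x1-x0)*K),np.float32)
    for ps,v in((polys,1),(holes,0)):
        for q in ps: cv2.fillPoly(m,[cv2.convexHull(np.round(((q-[x0,y0]+.5)*K)).astype(np.int32))],v)
    return cv2.GaussianBlur(cv2.resize(m,(x1-x0,y1-y0),interpolation=cv2.INTER_AREA),(0,0),.5)
def fit(target,roi,model,p0):
    f=lambda q:np.sum((fill(*model(q*[.001,.001,.01])[:1],roi,*model(q*[.001,.001,.01])[1:])-target)**2)
    q0=np.array(p0)/[.001,.001,.01]
    r=min((minimize(f,q0+[0,0,d],method="Nelder-Mead",options=dict(initial_simplex=(q0+[0,0,d])+np.array([[0,0,0],[6,0,0],[0,6,0],[0,0,12]]))) for d in(-12,0,12)),key=lambda r:r.fun)
    return r.x*[.001,.001,.01],r.fun
def block(n,z):return lambda p:([pts(n,rect(p,z,.03,.02)+rect(p,z+.036,.03,.02)),pts(n,rect(p,z+.036,.016,.02)+rect(p,z+.062,.016,.02))],)
def sock(n,l,w):return lambda p:([pts(n,rect(p,.026,.066,.056))],[pts(n,rect(p,.026,l,w))])
def deg(r):return r[0][:2].round(4),np.degrees(r[0][2]).round(1),round(float(r[1]),1)
def ROI(im,r):return im[r[1]:r[3],r[0]:r[2]].astype(np.float32)
E
python3 - <<'E'
from fit import *
I={"top":cv2.imread("pics/t0.png"),"scene":cv2.imread("pics/s0.png")}
for n,r in(("top",(302,178,324,204)),("scene",(303,193,328,233))):
    a=ROI(I[n],r); d=a[:,:,0]-a[:,:,2]; b=np.percentile(d,90); T=np.clip(1-d/b,0,1); 
    print("block",n,deg(fit(T,r,block(n,.012),(.527,-.055,-.26))))
for n,r in(("top",(180,222,216,257)),("scene",(430,232,482,268))):
    a=ROI(I[n],r)[:,:,1]; hi=np.percentile(a,97); bg=np.median(a[:,:3]); print(n,hi,bg)
    T=np.clip((a-bg)/(hi-bg),0,1); 
    print("slot",n,deg(fit(T,r,sock(n,.036,.026),(.396,.249,-.05))))
c1=lambda x,y:((x-200+.5)/10-.5+290,(y+.5)/10-.5+140)
c2=lambda x,y:((x-500+.5)/5-.5+265,(y+.5)/5-.5+190)
for n,f,L in(("top",c1,[(375,48),(465,45),(468,137),(372,135)]),("scene",c2,[(551,95),(592,68),(629,90),(590,118)])):
    P=np.array([ray(n,*f(*q),.112) for q in L]); d=np.diff(P[[0,1,2,3,0]],axis=0)
    print("head",n,P.mean(0).round(4),np.linalg.norm(d,axis=1).round(4),(np.degrees(np.arctan2(d[:,1],d[:,0]))).round(1))
E
```

```text
Traceback (most recent call last):
  File "fit.py", line 16, in fit
    r=min((minimize(f,q0+[0,0,d],method="Nelder-Mead",options=dict(initial_simplex=(q0+[0,0,d])+np.array([[0,0,0],[6,0,0],[0,6,0],[0,0,12]]))) for d in(-12,0,12)),key=lambda r:r.fun)
  File "fit.py", line 16, in <genexpr>
    r=min((minimize(f,q0+[0,0,d],method="Nelder-Mead",options=dict(initial_simplex=(q0+[0,0,d])+np.array([[0,0,0],[6,0,0],[0,6,0],[0,0,12]]))) for d in(-12,0,12)),key=lambda r:r.fun)
           ~~~~~~~~^^^^^^^^^^^^^^^^^^^^^^^^^^^^^^^^^^^^^^^^^^^^^^^^^^^^^^^^^^^^^^^^^^^^^^^^^^^^^^^^^^^^^^^^^^^^^^^^^^^^^^^^^^^^^^^^^^^^^^^^^^^
  File "fit.py", line 14, in <lambda>
    f=lambda q:np.sum((fill(*model(q*[.001,.001,.01])[:1],roi,*model(q*[.001,.001,.01])[1:])-target)**2)
                             ~~~~~^^^^^^^^^^^^^^^^^^^
  File "fit.py", line 18, in <lambda>
    def block(n,z):return lambda p:([pts(n,rect(p,z,.03,.02)+rect(p,z+.036,.03,.02)),pts(n,rect(p,z+.036,.016,.02)+rect(p,z+.062,.016,.02))],)
                                                                                     ~~~^^^^^^^^^^^^^^^^^^^^^^^^^^^^^^^^^^^^^^^^^^^^^^^^^^^
  File "fit.py", line 6, in pts
    def pts(n,P):return np.array([proj(n,q) for q in P])
                                  ~~~~^^^^^
  File "h.py", line 10, in proj
    m=imaging.camera_model(n); R=Rotation.from_quat(m["rotation"]).as_matrix(); c=R.T@(np.array(X)-np.array(m["xyz"]))
ValueError: time passes only in moves, steps and waits
```

```bash
sed -i 's/imaging.camera_model(n)/cm(n)/; s/^def snap/import functools\n@functools.lru_cache\ndef cm(n): return imaging.camera_model(n)\ndef snap/' h.py
cat > run1.py <<'E'
from fit import *
I={"top":cv2.imread("pics/t0.png"),"scene":cv2.imread("pics/s0.png")}
for n,r in(("top",(302,178,324,204)),("scene",(303,193,328,233))):
    a=ROI(I[n],r); d=a[:,:,0]-a[:,:,2]; b=np.percentile(d,90); T=np.clip(1-d/b,0,1); 
    print("block",n,deg(fit(T,r,block(n,.012),(.527,-.055,-.26))))
for n,r in(("top",(180,222,216,257)),("scene",(430,232,482,268))):
    a=ROI(I[n],r)[:,:,1]; hi=np.percentile(a,97); bg=np.median(a[:,:3]); print(n,hi,bg)
    T=np.clip((a-bg)/(hi-bg),0,1); 
    print("slot",n,deg(fit(T,r,sock(n,.036,.026),(.396,.249,-.05))))
c1=lambda x,y:((x-200+.5)/10-.5+290,(y+.5)/10-.5+140)
c2=lambda x,y:((x-500+.5)/5-.5+265,(y+.5)/5-.5+190)
for n,f,L in(("top",c1,[(375,48),(465,45),(468,137),(372,135)]),("scene",c2,[(551,95),(592,68),(629,90),(590,118)])):
    P=np.array([ray(n,*f(*q),.112) for q in L]); d=np.diff(P[[0,1,2,3,0]],axis=0)
    print("head",n,P.mean(0).round(4),np.linalg.norm(d,axis=1).round(4),(np.degrees(np.arctan2(d[:,1],d[:,0]))).round(1))
print(manip.observe()["time"])
E
python3 run1.py
```

```text
block top (array([ 0.5287, -0.0521]), np.float64(-21.6), 5.6)
block scene (array([ 0.5225, -0.0553]), np.float64(-3.0), 298.5)
top 176.0 147.0
slot top (array([0.3955, 0.2518]), np.float64(-5.8), 37.5)
scene 232.0 200.5
slot scene (array([0.3943, 0.2504]), np.float64(-6.3), 43.0)
head top [ 0.6301 -0.0514  0.112 ] [0.0225 0.0231 0.0239 0.0218] [ -86.5 -176.9   90.3   -0.7]
head scene [ 0.6299 -0.0501  0.112 ] [0.0254 0.0227 0.025  0.0234] [-177.1   88.6    4.5  -90.2]
0.1
```

```bash
sed -i 's/def fit(target,roi,model,p0):/def fit(target,roi,model,p0,W=1):/; s/-target)\*\*2)/-target)**2*W)/' fit.py
python3 - <<'E'
from fit import *
im=cv2.imread("pics/s0.png");r=(303,193,328,233);n="scene"
a=ROI(im,r); d=a[:,:,0]-a[:,:,2]; T=np.clip(1-d/np.percentile(d,90),0,1)
v,u=np.mgrid[r[1]:r[3],r[0]:r[2]]; W=(v>190+(u-301)*.837+2.5)*1.
g=fit(T,r,block(n,.012),(.527,-.055,-.3),W); print(deg(g))
t=cv2.imread("pics/t0.png");o=[]
for n,i,p in(("scene",im,g[0]),("top",t,g[0]),("top",t,(.5287,-.0521,-.377)),("scene",im,(.5287,-.0521,-.377))):
    rr=(296,186,336,240) if n=="scene" else (293,165,333,219)
    b=cv2.resize(i[rr[1]:rr[3],rr[0]:rr[2]],None,fx=5,fy=5,interpolation=cv2.INTER_NEAREST)
    for q in block(n,.012)(np.array(p))[0]: cv2.polylines(b,[cv2.convexHull(np.round((q-rr[:2]+.5)*5).astype(np.int32))],True,(0,0,255),1)
    o.append(b)
cv2.imwrite("pics/ov.png",np.hstack(o))
E
```

```text
(array([ 0.5264, -0.0527]), np.float64(-13.7), 65.3)
```

View pics/ov.png

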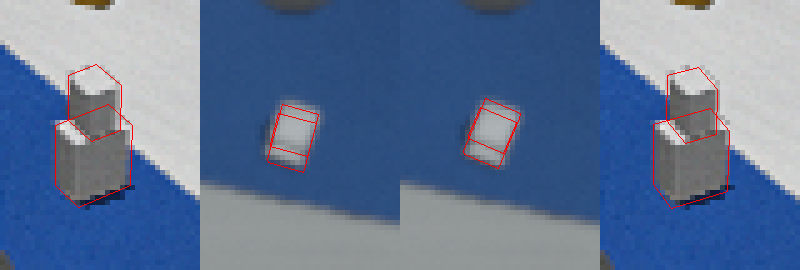

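```bash
cat > go.py <<'E'
# usage: go.py x y z yawdeg -> remaining shift in tool axes, turn about tool z
import sys
from h import *
g=list(map(float,sys.argv[1:5])); s=manip.observe(); R=Rotation.from_quat(s["orientation"])
yaw=np.degrees(np.arctan2(*R.as_matrix()[[1,0],0]))
print("t",s["time"],"pos",s["tool_pos"].round(4),"yaw",yaw.round(2),"F",s["wrist_force"].round(1),"T",s["torque"].round(2),"w",round(s["gripper_width"],4),"j",s["joint_positions"].round(2))
print("d",R.inv().apply(np.array(g[:3])-s["tool_pos"]).round(4),"wz",round((yaw-g[3]+180)%360-180,2),"tilt",np.degrees(R.as_matrix()[:2,2]).round(2))
E
echo
```

Call:
jog_arm([
  {"dx": 0.492, "dy": -0.428, "wz": 33, "hand": 0},
  {"dx": 0.492, "dy": -0.428, "wz": 33, "hand": 0},
  {"dx": 0.492, "dy": -0.428, "wz": 33, "hand": 0},
  {"dx": 0.492, "dy": -0.428, "wz": 33, "hand": 0},
  {"dx": 0.492, "dy": -0.428, "wz": 33, "hand": 0},
])

```text
invalid input
```

Call:
jog_arm([
  {"dx": 0.492, "dy": -0.428, "dz": 0, "wx": 0, "wy": 0, "wz": 33, "hand": 0},
  {"dx": 0.492, "dy": -0.428, "dz": 0, "wx": 0, "wy": 0, "wz": 33, "hand": 0},
  {"dx": 0.492, "dy": -0.428, "dz": 0, "wx": 0, "wy": 0, "wz": 33, "hand": 0},
  {"dx": 0.492, "dy": -0.428, "dz": 0, "wx": 0, "wy": 0, "wz": 33, "hand": 0},
  {"dx": 0.492, "dy": -0.428, "dz": 0, "wx": 0, "wy": 0, "wz": 33, "hand": 0},
])

```text
time: 0.6
tool_pos: [0.3101, -0.3886, 0.2145]
orientation: [0.989, -0.148, -0.0, -0.0]
wrist_force: [1.3, -0.4, -0.2]
gripper_width: 0.0952
```

```bash
python3 go.py .527 -.0524 .15 -17
```

```text
t 0.6 pos [ 0.3101 -0.3886  0.2145] yaw -17.08 F [ 1.3 -0.4 -0.2] T [0.02 0.   0.02] w 0.0952 j [-1.03  0.31  1.87  0.    0.97  0.84]
d [ 0.1086 -0.385   0.0645] wz -0.08 tilt [-0.    0.01]
```

Call:
jog_arm([
  {"dx": 0.1086, "dy": -0.385, "dz": 0, "wx": 0, "wy": 0, "wz": 0, "hand": 0},
  {"dx": 0.1086, "dy": -0.385, "dz": 0, "wx": 0, "wy": 0, "wz": 0, "hand": 0},
  {"dx": 0.1086, "dy": -0.385, "dz": 0, "wx": 0, "wy": 0, "wz": 0, "hand": 0},
  {"dx": 0.1086, "dy": -0.385, "dz": 0, "wx": 0, "wy": 0, "wz": 0, "hand": 0},
  {"dx": 0.1086, "dy": -0.385, "dz": 0, "wx": 0, "wy": 0, "wz": 0, "hand": 0},
])

```text
time: 1.1
tool_pos: [0.4447, -0.1777, 0.2146]
orientation: [0.989, -0.146, -0.0, 0.0]
wrist_force: [0.8, -0.5, 0.6]
gripper_width: 0.0952
```

```bash
python3 go.py .527 -.0524 .12 -17
```

```text
t 1.1 pos [ 0.4447 -0.1777  0.2146] yaw -16.81 F [ 0.8 -0.5  0.6] T [ 0.06  0.02 -0.01] w 0.0952 j [-0.52  0.28  1.91 -0.    0.95  1.35]
d [ 0.0426 -0.1438  0.0946] wz 0.19 tilt [-0. -0.]
```

Call:
jog_arm([
  {"dx": 0.0426, "dy": -0.1438, "dz": 0.05, "wx": 0, "wy": 0, "wz": 0.2, "hand": 0},
  {"dx": 0.0426, "dy": -0.1438, "dz": 0.05, "wx": 0, "wy": 0, "wz": 0.2, "hand": 0},
  {"dx": 0.0426, "dy": -0.1438, "dz": 0.05, "wx": 0, "wy": 0, "wz": 0.2, "hand": 0},
  {"dx": 0.0426, "dy": -0.1438, "dz": 0.05, "wx": 0, "wy": 0, "wz": 0.2, "hand": 0},
  {"dx": 0.0426, "dy": -0.1438, "dz": 0.05, "wx": 0, "wy": 0, "wz": 0.2, "hand": 0},
])

```text
time: 1.6
tool_pos: [0.5264, -0.0531, 0.1638]
orientation: [0.989, -0.146, -0.001, 0.0]
wrist_force: [-0.4, 0.6, -0.5]
gripper_width: 0.0953
```

```bash
python3 go.py .527 -.0524 .044 -17
```

```text
t 1.6 pos [ 0.5264 -0.0531  0.1638] yaw -16.84 F [-0.4  0.6 -0.5] T [-0.05  0.02 -0.01] w 0.0953 j [-0.23  0.42  1.85 -0.    0.87  1.64]
d [ 0.0005 -0.0009  0.1198] wz 0.16 tilt [-0.09  0.01]
```

Call:
jog_arm([
  {"dx": 0.0005, "dy": -0.0005, "dz": 0.05, "wx": 0, "wy": 0, "wz": 0, "hand": 0},
  {"dx": 0.0005, "dy": -0.0005, "dz": 0.1, "wx": 0, "wy": 0, "wz": 0, "hand": 0},
  {"dx": 0.0005, "dy": -0.0005, "dz": 0.12, "wx": 0, "wy": 0, "wz": 0, "hand": 0},
  {"dx": 0.0005, "dy": -0.0005, "dz": 0.12, "wx": 0, "wy": 0, "wz": 0, "hand": 100},
  {"dx": 0.0005, "dy": -0.0005, "dz": 0.12, "wx": 0, "wy": 0, "wz": 0, "hand": 100},
], newtons=20)

```text
time: 2.1
tool_pos: [0.5271, -0.0551, 0.0456]
orientation: [0.989, -0.148, 0.0, 0.0]
wrist_force: [0.1, 0.4, 0.4]
gripper_width: 0.0842
```

```bash
python3 go.py .527 -.0524 .043 -17; python3 - <<'E'
from h import *
a=snap("scene","pics/s1.png")[:,:,::-1];b=snap("top","pics/t1.png")[:,:,::-1]
cv2.imwrite("pics/c3.png",np.hstack([cv2.resize(a[150:270,250:370],None,fx=4,fy=4,interpolation=2),cv2.resize(b[130:250,270:350],None,fx=4,fy=4,interpolation=2)]))
E
```

```text
t 2.1 pos [ 0.5271 -0.0551  0.0456] yaw -17.07 F [0.1 0.4 0.4] T [ 0.03  0.03 -0.01] w 0.0842 j [-0.23  0.6   1.95 -0.    0.6   1.64]
d [-0.0009 -0.0026  0.0026] wz -0.07 tilt [ 0.03 -0.02]
```

View pics/c3.png

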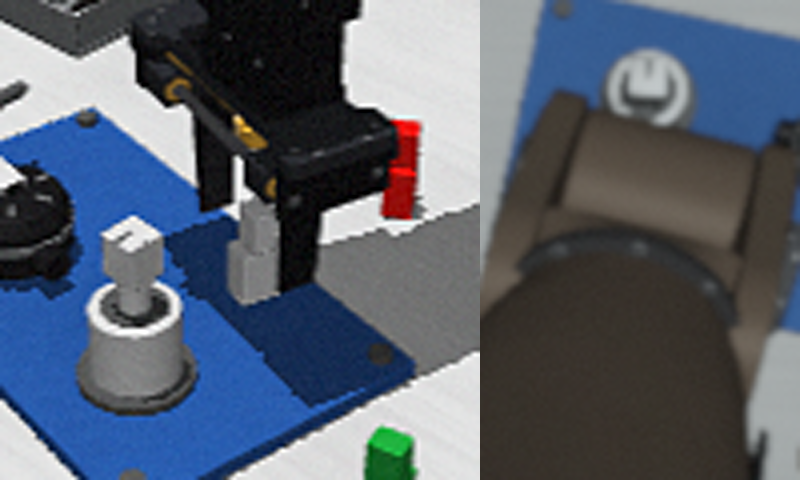

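The steel block is between the open fingers (crop, about (255,250)); nothing else is in their way. Closing now.

Call:
jog_arm([
  {"dx": 0, "dy": 0, "dz": 0.001, "wx": 0, "wy": 0, "wz": 0, "hand": 255},
  {"dx": 0, "dy": 0, "dz": 0.001, "wx": 0, "wy": 0, "wz": 0, "hand": 255},
  {"dx": 0, "dy": 0, "dz": 0.001, "wx": 0, "wy": 0, "wz": 0, "hand": 255},
  {"dx": 0, "dy": 0, "dz": 0.001, "wx": 0, "wy": 0, "wz": 0, "hand": 255},
  {"dx": 0, "dy": 0, "dz": 0.001, "wx": 0, "wy": 0, "wz": 0, "hand": 255},
], newtons=20)

```text
time: 2.7
tool_pos: [0.527, -0.0539, 0.0437]
orientation: [0.989, -0.148, 0.0, 0.0]
wrist_force: [-0.6, -0.2, -0.1]
gripper_width: 0.0363
```

Call:
jog_arm([
  {"dx": 0, "dy": 0, "dz": 0, "wx": 0, "wy": 0, "wz": 0, "hand": 255},
  {"dx": 0, "dy": 0, "dz": 0, "wx": 0, "wy": 0, "wz": 0, "hand": 255},
  {"dx": 0, "dy": 0, "dz": 0, "wx": 0, "wy": 0, "wz": 0, "hand": 255},
], newtons=30)

```text
time: 3.0
tool_pos: [0.527, -0.0539, 0.0436]
orientation: [0.989, -0.148, -0.0, 0.0]
wrist_force: [0.0, 0.5, 0.2]
gripper_width: 0.0197
```

```bash
python3 go.py .527 -.0524 .14 -17
```

```text
t 3.0 pos [ 0.527  -0.0539  0.0436] yaw -17.0 F [0.  0.5 0.2] T [ 0.08 -0.01 -0.02] w 0.0197 j [-0.23  0.6   1.95 -0.    0.59  1.64]
d [-0.0005 -0.0015 -0.0964] wz 0.0 tilt [-0. -0.]
```

Call:
jog_arm([
  {"dx": 0, "dy": 0, "dz": -0.03, "wx": 0, "wy": 0, "wz": 0, "hand": 255},
  {"dx": 0, "dy": 0, "dz": -0.08, "wx": 0, "wy": 0, "wz": 0, "hand": 255},
  {"dx": 0, "dy": 0, "dz": -0.1, "wx": 0, "wy": 0, "wz": 0, "hand": 255},
  {"dx": 0, "dy": 0, "dz": -0.1, "wx": 0, "wy": 0, "wz": 0, "hand": 255},
])

```text
time: 3.4
tool_pos: [0.528, -0.0542, 0.1461]
orientation: [0.989, -0.148, 0.002, 0.0]
wrist_force: [0.1, -0.1, -3.2]
gripper_width: 0.0196
```

```bash
python3 go.py .395 .251 .14 -6
```

```text
t 3.4 pos [ 0.528  -0.0542  0.1461] yaw -16.99 F [ 0.1 -0.1 -3.2] T [ 0.04 -0.01 -0.01] w 0.0196 j [-0.23  0.44  1.87 -0.    0.83  1.64]
d [-0.2164 -0.253   0.0051] wz -10.99 tilt [ 0.27 -0.07]
```

Call:
jog_arm([
  {"dx": -0.2164, "dy": -0.253, "dz": 0, "wx": 0, "wy": 0, "wz": -11, "hand": 255},
  {"dx": -0.2164, "dy": -0.253, "dz": 0, "wx": 0, "wy": 0, "wz": -11, "hand": 255},
  {"dx": -0.2164, "dy": -0.253, "dz": 0, "wx": 0, "wy": 0, "wz": -11, "hand": 255},
  {"dx": -0.2164, "dy": -0.253, "dz": 0, "wx": 0, "wy": 0, "wz": -11, "hand": 255},
  {"dx": -0.2164, "dy": -0.253, "dz": 0, "wx": 0, "wy": 0, "wz": -11, "hand": 255},
])

```text
time: 3.9
tool_pos: [0.4254, 0.1765, 0.1421]
orientation: [0.999, -0.053, -0.001, 0.0]
wrist_force: [0.9, 0.4, -2.9]
gripper_width: 0.0201
```

```bash
python3 go.py .395 .251 .10 -6
```

```text
t 3.9 pos [0.4254 0.1765 0.1421] yaw -6.03 F [ 0.9  0.4 -2.9] T [ 0.03 -0.01  0.06] w 0.0201 j [ 0.25  0.36  2.03 -0.    0.75  1.93]
d [-0.038  -0.0709  0.0421] wz -0.03 tilt [-0.13 -0.04]
```

Call:
jog_arm([
  {"dx": -0.038, "dy": -0.0709, "dz": 0.02, "wx": 0, "wy": 0, "wz": 0, "hand": 255},
  {"dx": -0.038, "dy": -0.0709, "dz": 0.05, "wx": 0, "wy": 0, "wz": 0, "hand": 255},
  {"dx": -0.038, "dy": -0.0709, "dz": 0.067, "wx": 0, "wy": 0, "wz": 0, "hand": 255},
  {"dx": -0.038, "dy": -0.0709, "dz": 0.067, "wx": 0, "wy": 0, "wz": 0, "hand": 255},
  {"dx": -0.038, "dy": -0.0709, "dz": 0.067, "wx": 0, "wy": 0, "wz": 0, "hand": 255},
])

```text
time: 4.4
tool_pos: [0.3965, 0.2493, 0.076]
orientation: [0.999, -0.052, -0.001, 0.001]
wrist_force: [1.3, -0.3, -2.1]
gripper_width: 0.0201
```

```bash
python3 go.py .395 .251 .075 -6; python3 - <<'E'
from fit import *
n="scene";im=snap(n,"pics/s2.png")[:,:,::-1];s=manip.observe();p=s["tool_pos"];z=p[2]-.0316
r=(420,190,500,280);k=6
b=cv2.resize(im[r[1]:r[3],r[0]:r[2]],None,fx=k,fy=k,interpolation=cv2.INTER_CUBIC)
c=b.copy()
f=lambda q:np.round((q-r[:2]+.5)*k).astype(np.int32)
for q in block(n,z)(np.array([p[0],p[1],np.radians(-6)]))[0]: cv2.polylines(c,[cv2.convexHull(f(q))],True,(0,0,255),1)
for q in sock(n,.036,.026)(np.array([.3943,.2504,-.105])): cv2.polylines(c,[f(q[0])],True,(0,255,0),1)
cv2.imwrite("pics/c4.png",cv2.resize(np.hstack([b,c])[:,:],(800,450)))
E
```

```text
t 4.4 pos [0.3965 0.2493 0.076 ] yaw -6.01 F [ 1.3 -0.3 -2.1] T [0.08 0.01 0.02] w 0.0201 j [ 0.42  0.49  2.07 -0.    0.58  2.1 ]
d [-0.0017 -0.0015  0.001 ] wz -0.01 tilt [-0.1  -0.05]
```

View pics/c4.png

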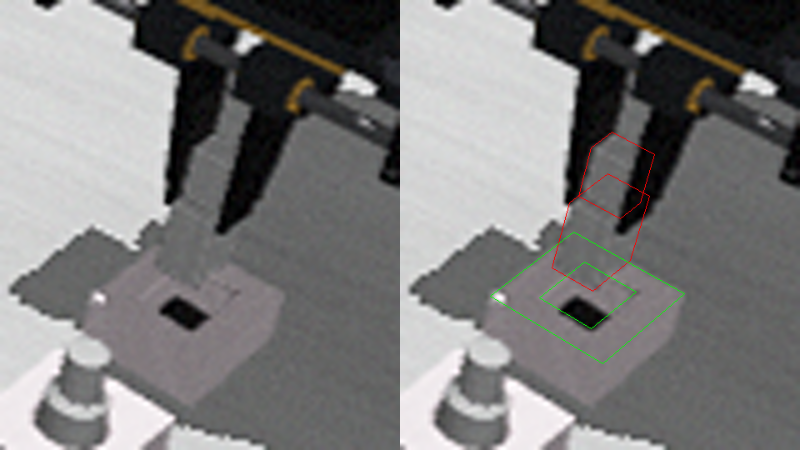

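Call:
jog_arm([
  {"dx": -0.002, "dy": -0.0005, "dz": 0.0, "wx": 0, "wy": 0, "wz": 0, "hand": 255},
  {"dx": -0.002, "dy": -0.0005, "dz": 0.01, "wx": 0, "wy": 0, "wz": 0, "hand": 255},
  {"dx": -0.002, "dy": -0.0005, "dz": 0.016, "wx": 0, "wy": 0, "wz": 0, "hand": 255},
  {"dx": -0.002, "dy": -0.0005, "dz": 0.022, "wx": 0, "wy": 0, "wz": 0, "hand": 255},
  {"dx": -0.002, "dy": -0.0005, "dz": 0.022, "wx": 0, "wy": 0, "wz": 0, "hand": 255},
], newtons=20)

```text
time: 4.95
tool_pos: [0.3945, 0.2501, 0.0537]
orientation: [0.999, -0.052, -0.001, 0.0]
wrist_force: [-0.5, 0.4, -1.7]
gripper_width: 0.0198
```

```bash
python3 go.py .3943 .2495 .0376 -6
```

```text
t 4.95 pos [0.3945 0.2501 0.0537] yaw -6.01 F [-0.5  0.4 -1.7] T [0.06 0.02 0.01] w 0.0198 j [ 0.42  0.53  2.09 -0.    0.52  2.1 ]
d [-0.0001  0.0006  0.0161] wz -0.01 tilt [-0.08 -0.04]
```

Call:
jog_arm([
  {"dx": 0, "dy": 0, "dz": 0.005, "wx": 0, "wy": 0, "wz": 0, "hand": 255},
  {"dx": 0, "dy": 0, "dz": 0.01, "wx": 0, "wy": 0, "wz": 0, "hand": 255},
  {"dx": 0, "dy": 0, "dz": 0.013, "wx": 0, "wy": 0, "wz": 0, "hand": 255},
  {"dx": 0, "dy": 0, "dz": 0.0145, "wx": 0, "wy": 0, "wz": 0, "hand": 255},
  {"dx": 0, "dy": 0, "dz": 0.0155, "wx": 0, "wy": 0, "wz": 0, "hand": 255},
])

```text
time: 5.45
tool_pos: [0.3948, 0.2504, 0.0389]
orientation: [0.999, -0.052, -0.0, 0.0]
wrist_force: [-0.4, -0.0, -2.6]
gripper_width: 0.0198
```

Call:
jog_arm([
  {"dx": 0, "dy": 0, "dz": 0.001, "wx": 0, "wy": 0, "wz": 0, "hand": 255},
  {"dx": 0, "dy": 0, "dz": 0.0015, "wx": 0, "wy": 0, "wz": 0, "hand": 255},
])

```text
time: 5.65
tool_pos: [0.3949, 0.2504, 0.0376]
orientation: [0.999, -0.052, 0.0, 0.0]
wrist_force: [-1.2, 0.6, -3.0]
gripper_width: 0.0197
```

Near the floor. I'll open slowly so the block drops the last fraction of a millimetre.

Call:
jog_arm([
  {"dx": 0, "dy": 0, "dz": 0.0005, "wx": 0, "wy": 0, "wz": 0, "hand": 160},
  {"dx": 0, "dy": 0, "dz": 0.0005, "wx": 0, "wy": 0, "wz": 0, "hand": 160},
  {"dx": 0, "dy": 0, "dz": 0.0005, "wx": 0, "wy": 0, "wz": 0, "hand": 100},
  {"dx": 0, "dy": 0, "dz": 0.0005, "wx": 0, "wy": 0, "wz": 0, "hand": 100},
  {"dx": 0, "dy": 0, "dz": 0.0005, "wx": 0, "wy": 0, "wz": 0, "hand": 100},
])

```text
time: 6.15
tool_pos: [0.3949, 0.2504, 0.0371]
orientation: [0.999, -0.052, 0.0, 0.0]
wrist_force: [0.1, 0.2, 0.2]
gripper_width: 0.0537
```

Call:
jog_arm([
  {"dx": 0, "dy": 0, "dz": -0.03, "wx": 0, "wy": 0, "wz": 0, "hand": 0},
  {"dx": 0, "dy": 0, "dz": -0.08, "wx": 0, "wy": 0, "wz": 0, "hand": 0},
  {"dx": 0, "dy": 0, "dz": -0.125, "wx": 0, "wy": 0, "wz": 0, "hand": 0},
  {"dx": 0, "dy": 0, "dz": -0.15, "wx": 0, "wy": 0, "wz": 0, "hand": 0},
  {"dx": 0, "dy": 0, "dz": -0.15, "wx": 0, "wy": 0, "wz": 0, "hand": 0},
])

```text
time: 6.65
tool_pos: [0.3959, 0.251, 0.1904]
orientation: [0.999, -0.052, 0.003, -0.001]
wrist_force: [0.3, -0.1, -0.6]
gripper_width: 0.092
```

```bash
python3 go.py .63 -.0515 .19 0; python3 - <<'E'
from fit import *
n="scene";im=snap(n,"pics/s3.png")[:,:,::-1]
r=(420,190,500,280);k=6
b=cv2.resize(im[r[1]:r[3],r[0]:r[2]],None,fx=k,fy=k,interpolation=cv2.INTER_CUBIC)
c=b.copy()
f=lambda q:np.round((q-r[:2]+.5)*k).astype(np.int32)
for q in block(n,.006)(np.array([.3945,.2503,np.radians(-6)]))[0]: cv2.polylines(c,[cv2.convexHull(f(q))],True,(0,0,255),1)
cv2.imwrite("pics/c5.png",cv2.resize(np.hstack([b,c])[:,:],(800,450)))
E
```

```text
t 6.65 pos [0.3959 0.251  0.1904] yaw -5.99 F [ 0.3 -0.1 -0.6] T [ 0.06  0.01 -0.  ] w 0.092 j [ 0.42  0.3   1.96 -0.    0.87  2.1 ]
d [0.2644 0.2764 0.001 ] wz -5.99 tilt [0.33 0.14]
```

View pics/c5.png

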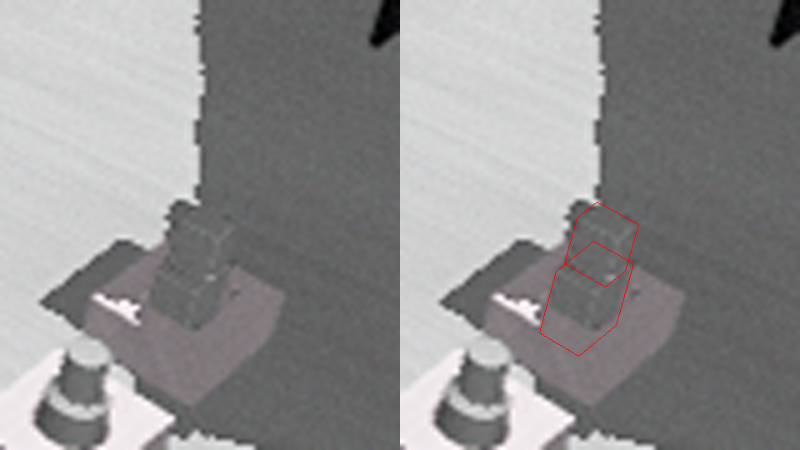

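Block stands upright and seated; the head top in the left panel at about (200,230) is at the modelled height or slightly lower, so it has not hung up. Next, the screw.

Call:
jog_arm([
  {"dx": 0.264, "dy": 0.277, "dz": 0, "wx": 0, "wy": 0, "wz": -6, "hand": 0},
  {"dx": 0.264, "dy": 0.277, "dz": 0, "wx": 0, "wy": 0, "wz": -6, "hand": 0},
  {"dx": 0.264, "dy": 0.277, "dz": 0, "wx": 0, "wy": 0, "wz": -6, "hand": 0},
  {"dx": 0.264, "dy": 0.277, "dz": 0, "wx": 0, "wy": 0, "wz": -6, "hand": 0},
  {"dx": 0.264, "dy": 0.277, "dz": 0, "wx": 0, "wy": 0, "wz": -6, "hand": 0},
])

```text
time: 7.2
tool_pos: [0.5479, 0.0505, 0.1855]
orientation: [1.0, -0.0, -0.001, -0.0]
wrist_force: [0.4, 1.6, 0.2]
gripper_width: 0.0953
```

```bash
python3 go.py .63 -.0525 .19 0
```

```text
t 7.2 pos [0.5479 0.0505 0.1855] yaw -0.01 F [0.4 1.6 0.2] T [ 0.02 -0.04  0.02] w 0.0953 j [-0.03  0.42  1.78 -0.    0.95  1.54]
d [ 0.0821  0.103  -0.0047] wz -0.01 tilt [-0.14  0.  ]
```

Call:
jog_arm([
  {"dx": 0.082, "dy": 0.103, "dz": 0, "wx": 0, "wy": 0, "wz": 0, "hand": 0},
  {"dx": 0.082, "dy": 0.103, "dz": 0, "wx": 0, "wy": 0, "wz": 0, "hand": 0},
  {"dx": 0.082, "dy": 0.103, "dz": 0, "wx": 0, "wy": 0, "wz": 0, "hand": 0},
  {"dx": 0.082, "dy": 0.103, "dz": 0, "wx": 0, "wy": 0, "wz": 0, "hand": 0},
  {"dx": 0.082, "dy": 0.103, "dz": 0, "wx": 0, "wy": 0, "wz": 0, "hand": 0},
])

```text
time: 7.7
tool_pos: [0.6287, -0.0508, 0.185]
orientation: [1.0, -0.001, -0.002, -0.0]
wrist_force: [-1.1, 0.8, -0.5]
gripper_width: 0.095
```

```bash
python3 go.py .63 -.0525 .078 0
```

```text
t 7.7 pos [ 0.6287 -0.0508  0.185 ] yaw -0.06 F [-1.1  0.8 -0.5] T [0.04 0.05 0.02] w 0.095 j [-0.19  0.53  1.58  0.    1.04  1.39]
d [0.0016 0.0018 0.107 ] wz -0.06 tilt [-0.18  0.04]
```

Call:
jog_arm([
  {"dx": 0.001, "dy": 0.001, "dz": 0.045, "wx": 0, "wy": 0, "wz": 0, "hand": 0},
  {"dx": 0.001, "dy": 0.001, "dz": 0.09, "wx": 0, "wy": 0, "wz": 0, "hand": 0},
  {"dx": 0.001, "dy": 0.001, "dz": 0.105, "wx": 0, "wy": 0, "wz": 0, "hand": 0},
  {"dx": 0.001, "dy": 0.001, "dz": 0.107, "wx": 0, "wy": 0, "wz": 0, "hand": 120},
  {"dx": 0.001, "dy": 0.001, "dz": 0.107, "wx": 0, "wy": 0, "wz": 0, "hand": 120},
], newtons=12)

```text
time: 8.2
tool_pos: [0.6309, -0.0511, 0.0812]
orientation: [1.0, 0.0, 0.0, 0.0]
wrist_force: [0.5, 0.2, 1.2]
gripper_width: 0.0843
```

Call:
jog_arm([
  {"dx": 0, "dy": 0, "dz": 0, "wx": 0, "wy": 0, "wz": 0, "hand": 255},
  {"dx": 0, "dy": 0, "dz": 0, "wx": 0, "wy": 0, "wz": 0, "hand": 255},
  {"dx": 0, "dy": 0, "dz": 0, "wx": 0, "wy": 0, "wz": 0, "hand": 255},
  {"dx": 0, "dy": 0, "dz": 0, "wx": 0, "wy": 0, "wz": 0, "hand": 255},
  {"dx": 0, "dy": 0, "dz": 0, "wx": 0, "wy": 0, "wz": 0, "hand": 255},
])

```text
time: 8.7
tool_pos: [0.6305, -0.0516, 0.0804]
orientation: [1.0, -0.0, 0.0, 0.0]
wrist_force: [-1.0, 0.4, -0.3]
gripper_width: 0.0444
```

Call:
jog_arm([
  {"dx": 0, "dy": 0, "dz": 0, "wx": 0, "wy": 0, "wz": 0, "hand": 255},
  {"dx": 0, "dy": 0, "dz": 0, "wx": 0, "wy": 0, "wz": 0, "hand": 255},
  {"dx": 0, "dy": 0, "dz": 0, "wx": 0, "wy": 0, "wz": 0, "hand": 255},
])

```text
time: 9.0
tool_pos: [0.6303, -0.0514, 0.08]
orientation: [1.0, -0.0, -0.0, -0.0]
wrist_force: [-1.2, 1.3, 0.9]
gripper_width: 0.024
```

```bash
python3 go.py .63 -.0525 .078 0
```

```text
t 9.0 pos [ 0.6303 -0.0514  0.08  ] yaw -0.0 F [-1.2  1.3  0.9] T [0.28 0.23 0.01] w 0.024 j [-0.19  0.65  1.66  0.    0.82  1.38]
d [-0.0003  0.0011  0.002 ] wz -0.0 tilt [-0.03  0.01]
```

Call:
jog_arm([
  {"dx": 0, "dy": 0, "dz": 0, "wx": 0, "wy": 0, "wz": -8, "hand": 255},
  {"dx": 0, "dy": 0, "dz": 0, "wx": 0, "wy": 0, "wz": -16, "hand": 255},
  {"dx": 0, "dy": 0, "dz": 0, "wx": 0, "wy": 0, "wz": -20, "hand": 255},
  {"dx": 0, "dy": 0, "dz": 0, "wx": 0, "wy": 0, "wz": -20, "hand": 255},
])

```text
time: 9.4
tool_pos: [0.6301, -0.0512, 0.08]
orientation: [0.985, 0.174, -0.0, -0.0]
wrist_force: [-2.4, 3.3, 0.6]
gripper_width: 0.0242
```

```bash
python3 go.py .63 -.0525 .078 0
```

```text
t 9.4 pos [ 0.6301 -0.0512  0.08  ] yaw 20.06 F [-2.4  3.3  0.6] T [0.52 0.43 0.03] w 0.0242 j [-0.19  0.65  1.66  0.    0.82  1.03]
d [-0.0005  0.0011  0.002 ] wz 20.06 tilt [-0.05  0.02]
```

Call:
jog_arm([
  {"dx": -0.0006, "dy": -0.0013, "dz": 0, "wx": 0, "wy": 0, "wz": -8, "hand": 255},
  {"dx": -0.0006, "dy": -0.0013, "dz": 0, "wx": 0, "wy": 0, "wz": -16, "hand": 255},
  {"dx": -0.0006, "dy": -0.0013, "dz": 0, "wx": 0, "wy": 0, "wz": -20, "hand": 255},
  {"dx": -0.0006, "dy": -0.0013, "dz": 0, "wx": 0, "wy": 0, "wz": -20, "hand": 255},
])

```text
time: 9.8
tool_pos: [0.6298, -0.0508, 0.0801]
orientation: [0.94, 0.341, 0.0, 0.0]
wrist_force: [1.0, 0.1, -2.0]
gripper_width: 0.0238
```

```bash
python3 go.py .63 -.0525 .078 0
```

```text
t 9.8 pos [ 0.6298 -0.0508  0.0801] yaw 39.93 F [ 1.   0.1 -2. ] T [-0.09 -0.32  0.04] w 0.0238 j [-0.18  0.65  1.67 -0.    0.82  0.69]
d [-0.0009  0.0014  0.0021] wz 39.93 tilt [ 0.05 -0.02]
```

Call:
jog_arm([
  {"dx": 0, "dy": 0, "dz": 0, "wx": 0, "wy": 0, "wz": 0, "hand": 255},
  {"dx": 0, "dy": 0, "dz": 0, "wx": 0, "wy": 0, "wz": 0, "hand": 255},
])

```text
time: 10.0
tool_pos: [0.6297, -0.0507, 0.0802]
orientation: [0.94, 0.341, 0.0, 0.0]
wrist_force: [3.5, -1.0, -2.1]
gripper_width: 0.0238
```

Call:
jog_arm([
  {"dx": 0, "dy": 0, "dz": -0.0005, "wx": 0, "wy": 0, "wz": 0, "hand": 255},
  {"dx": 0, "dy": 0, "dz": -0.001, "wx": 0, "wy": 0, "wz": 0, "hand": 255},
])

```text
time: 10.2
tool_pos: [0.6297, -0.0507, 0.081]
orientation: [0.94, 0.342, 0.0, 0.0]
wrist_force: [4.1, -0.6, -3.4]
gripper_width: 0.0241
```

Call:
jog_arm([
  {"dx": 0, "dy": 0, "dz": 0.001, "wx": 0, "wy": 0, "wz": 0, "hand": 180},
  {"dx": 0, "dy": 0, "dz": 0.001, "wx": 0, "wy": 0, "wz": 0, "hand": 180},
  {"dx": 0, "dy": 0, "dz": 0.001, "wx": 0, "wy": 0, "wz": 0, "hand": 180},
  {"dx": 0, "dy": 0, "dz": 0.001, "wx": 0, "wy": 0, "wz": 0, "hand": 180},
])

```text
time: 10.6
tool_pos: [0.6293, -0.0505, 0.0801]
orientation: [0.94, 0.342, -0.0, -0.0]
wrist_force: [-0.4, 0.5, 0.4]
gripper_width: 0.028
```

```bash
python3 go.py .63 -.0525 .078 0;  python3 - <<'E'
from h import *
b=snap("scene","pics/s4.png")[:,:,::-1];a=cv2.imread("pics/s0.png")
f=lambda i:cv2.resize(i[180:255,255:315],None,fx=6.6,fy=6.6,interpolation=2)
cv2.imwrite("pics/c6.png",np.hstack([f(a),f(b)]))
E
```

```text
t 10.6 pos [ 0.6293 -0.0505  0.0801] yaw 40.0 F [-0.4  0.5  0.4] T [ 0.01 -0.05  0.03] w 0.028 j [-0.18  0.65  1.67 -0.    0.82  0.69]
d [-0.0007  0.002   0.0021] wz 40.0 tilt [-0.02 -0.  ]
```

View pics/c6.png

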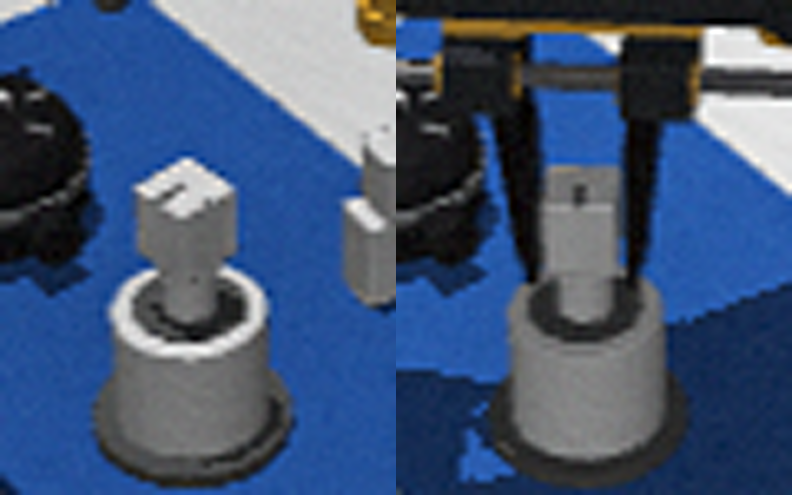

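Not dropped yet: the head top centre is still at crop row ~187 in both panels, so the Fz dip was not the drop. I'll turn with a loose cage and check the head height numerically.

```bash
cat > sink.py <<'E'
# sink.py yaw : top edge of head in scene image vs prediction for several sinks
import sys
from fit import *
from scipy.optimize import minimize
yaw=np.radians(float(sys.argv[1])); n="scene"
im=(cv2.imread(sys.argv[2]) if len(sys.argv)>2 else snap(n,"pics/last.png")[:,:,::-1]).astype(np.float32)
ax=(.6297,-.0505)
r=(268,190,298,236); a=ROI(im,r)
sat=(a.max(2)-a.min(2)); T=((sat<45)&(a.mean(2)>70)).astype(np.float32)
res=[]
def col(s):
    q=pts(n,rect((*ax,yaw),.112-s,.024,.024)+rect((*ax,yaw),.084-s,.024,.024)); return fill([q],r)
v,u=np.mgrid[r[1]:r[3],r[0]:r[2]]; W=v<212
for y0 in np.radians(np.arange(-12,13,4)):
    yaw=np.radians(float(sys.argv[1]))+y0
    for s in np.arange(-.004,.0171,.001): res.append((np.sum((col(s)-T)**2*W),s,np.degrees(y0)))
res.sort(); print([(round(float(e),1),round(float(s),3),round(float(y))) for e,s,y in res[:5]])
E
python3 sink.py 0 pics/s0.png; python3 sink.py 40 pics/s4.png
```

```text
[(31.4, 0.0, -8), (31.8, 0.0, -4), (31.8, 0.0, -12), (32.5, 0.0, 0), (32.9, -0.001, -12)]
[(14.1, 0.0, 4), (14.6, -0.001, 4), (14.6, 0.0, 8), (14.9, 0.0, 12), (15.1, -0.001, 8)]
```

Call:
jog_arm([
  {"dx": 0, "dy": 0, "dz": 0, "wx": 0, "wy": 0, "wz": -5, "hand": 184},
  {"dx": 0, "dy": 0, "dz": 0, "wx": 0, "wy": 0, "wz": -12, "hand": 184},
  {"dx": 0, "dy": 0, "dz": 0, "wx": 0, "wy": 0, "wz": -20, "hand": 184},
  {"dx": 0, "dy": 0, "dz": 0, "wx": 0, "wy": 0, "wz": -25, "hand": 184},
  {"dx": 0, "dy": 0, "dz": 0, "wx": 0, "wy": 0, "wz": -25, "hand": 184},
])

```text
time: 11.15
tool_pos: [0.6294, -0.0507, 0.0802]
orientation: [0.843, 0.538, -0.0, 0.0]
wrist_force: [0.4, -0.1, -0.0]
gripper_width: 0.0266
```

```bash
python3 go.py .63 -.0525 .078 0;python3 sink.py 59
```

```text
t 11.15 pos [ 0.6294 -0.0507  0.0802] yaw 65.06 F [ 0.4 -0.1 -0. ] T [-0.05 -0.12  0.01] w 0.0266 j [-0.18  0.65  1.67 -0.    0.82  0.25]
d [-0.0014  0.0013  0.0022] wz 65.06 tilt [ 0.   -0.01]
[(17.9, 0.001, -12), (18.6, 0.002, -12), (19.0, 0.001, -8), (19.4, 0.002, -8), (19.4, 0.0, -12)]
```

Call:
jog_arm([
  {"dx": 0, "dy": 0, "dz": 0, "wx": 0, "wy": 0, "wz": -7, "hand": 184},
  {"dx": 0, "dy": 0, "dz": 0, "wx": 0, "wy": 0, "wz": -14, "hand": 184},
  {"dx": 0, "dy": 0, "dz": 0, "wx": 0, "wy": 0, "wz": -20, "hand": 184},
  {"dx": 0, "dy": 0, "dz": 0, "wx": 0, "wy": 0, "wz": -20, "hand": 184},
])

```text
time: 11.6
tool_pos: [0.6294, -0.0505, 0.0802]
orientation: [0.738, 0.675, -0.0, -0.0]
wrist_force: [-0.6, -0.2, -0.2]
gripper_width: 0.0268
```

```bash
python3 go.py .63 -.0525 .078 0;python3 sink.py 79
```

```text
t 11.6 pos [ 0.6294 -0.0505  0.0802] yaw 84.95 F [-0.6 -0.2 -0.2] T [ 0.02 -0.09 -0.01] w 0.0268 j [-0.18  0.65  1.67 -0.    0.82 -0.1 ]
d [-0.002   0.0008  0.0022] wz 84.95 tilt [-0.01  0.  ]
[(38.2, 0.008, 12), (38.4, 0.009, 12), (38.7, 0.008, 8), (38.9, 0.009, 8), (38.9, 0.008, 4)]
```

```bash
python3 - <<'E'
from h import *
a=cv2.imread("pics/s4.png");b=cv2.imread("pics/last.png")
f=lambda i:cv2.resize(i[180:255,255:315],None,fx=6.6,fy=6.6,interpolation=2)
cv2.imwrite("pics/c7.png",np.hstack([f(a),f(b)]))
E
```

```text
(no output)
```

View pics/c7.png

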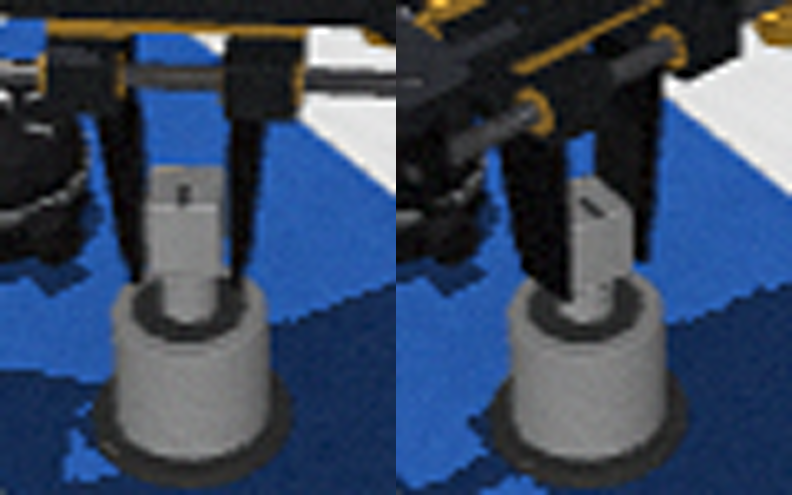

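```bash
python3 - <<'E'
from fit import *
for y in(75,80,85):
  for s in(0,.006):
    q=pts("scene",rect((.6297,-.0505,np.radians(y)),.112-s,.024,.024)); b=pts("scene",rect((.6297,-.0505,np.radians(y)),.084-s,.024,.024))
    print(y,s,(((q-[255,180]+.5)*6.6)+[396,0]).round(0).astype(int).tolist(),(((b-[255,180]+.5)*6.6)+[396,0]).round(0).astype(int).tolist())
E
```

```text
75 0 [[531, 181], [567, 219], [633, 195], [596, 158]] [[534, 250], [570, 289], [635, 265], [598, 227]]
75 0.006 [[531, 196], [568, 234], [634, 210], [596, 173]] [[535, 265], [571, 304], [635, 279], [598, 241]]
80 0 [[529, 184], [572, 220], [634, 192], [591, 157]] [[533, 253], [575, 290], [636, 262], [594, 226]]
80 0.006 [[530, 199], [573, 235], [635, 207], [592, 172]] [[533, 268], [575, 304], [636, 276], [594, 241]]
85 0 [[529, 186], [577, 220], [635, 190], [587, 157]] [[532, 256], [579, 290], [636, 259], [589, 226]]
85 0.006 [[529, 201], [577, 235], [635, 205], [587, 172]] [[533, 270], [580, 305], [637, 274], [590, 240]]
```

The head's right corner (630,210) and back corner (590,177) match the prediction for 6 mm sunk at about 77°, so it has dropped. Now forward in the loose cage with TCP lowered to 71 mm.

Call:
jog_arm([
  {"dx": 0, "dy": 0, "dz": 0.005, "wx": 0, "wy": 0, "wz": 0, "hand": 184},
  {"dx": 0, "dy": 0, "dz": 0.009, "wx": 0, "wy": 0, "wz": 0, "hand": 184},
  {"dx": 0, "dy": 0, "dz": 0.009, "wx": 0, "wy": 0, "wz": 8, "hand": 184},
  {"dx": 0, "dy": 0, "dz": 0.009, "wx": 0, "wy": 0, "wz": 16, "hand": 184},
  {"dx": 0, "dy": 0, "dz": 0.009, "wx": 0, "wy": 0, "wz": 24, "hand": 184},
])

```text
time: 12.15
tool_pos: [0.6294, -0.0505, 0.0704]
orientation: [0.864, 0.504, -0.0, -0.0]
wrist_force: [1.9, -0.3, -2.2]
gripper_width: 0.0264
```

Call:
jog_arm([
  {"dx": 0, "dy": 0, "dz": 0, "wx": 0, "wy": 0, "wz": 8, "hand": 184},
  {"dx": 0, "dy": 0, "dz": 0, "wx": 0, "wy": 0, "wz": 16, "hand": 184},
  {"dx": 0, "dy": 0, "dz": 0, "wx": 0, "wy": 0, "wz": 24, "hand": 184},
  {"dx": 0, "dy": 0, "dz": 0, "wx": 0, "wy": 0, "wz": 32, "hand": 184},
  {"dx": 0, "dy": 0, "dz": 0, "wx": 0, "wy": 0, "wz": 40, "hand": 184},
])

```text
time: 12.65
tool_pos: [0.6296, -0.0508, 0.0705]
orientation: [0.984, 0.179, 0.0, 0.0]
wrist_force: [1.9, -1.9, -1.8]
gripper_width: 0.0265
```

```bash
python3 go.py .6297 -.0505 .071 -65; python3 sink.py 26
```

```text
t 12.65 pos [ 0.6296 -0.0508  0.0705] yaw 20.57 F [ 1.9 -1.9 -1.8] T [-0.3  -0.26  0.05] w 0.0265 j [-0.18  0.66  1.67 -0.    0.8   1.03]
d [ 0.0002 -0.0003 -0.0005] wz 85.57 tilt [ 0.   -0.02]
[(13.3, 0.007, 0), (13.3, 0.007, 4), (13.7, 0.007, 8), (13.7, 0.008, 0), (13.7, 0.007, 12)]
```

Call:
jog_arm([
  {"dx": 0, "dy": 0, "dz": 0, "wx": 0, "wy": 0, "wz": 8, "hand": 184},
  {"dx": 0, "dy": 0, "dz": 0, "wx": 0, "wy": 0, "wz": 16, "hand": 184},
  {"dx": 0, "dy": 0, "dz": 0, "wx": 0, "wy": 0, "wz": 24, "hand": 184},
  {"dx": 0, "dy": 0, "dz": 0, "wx": 0, "wy": 0, "wz": 32, "hand": 184},
  {"dx": 0, "dy": 0, "dz": 0, "wx": 0, "wy": 0, "wz": 40, "hand": 184},
])

```text
time: 13.2
tool_pos: [0.6293, -0.0509, 0.0705]
orientation: [0.986, -0.167, -0.0, 0.0]
wrist_force: [1.0, -1.8, -1.3]
gripper_width: 0.0263
```

Call:
jog_arm([
  {"dx": 0, "dy": 0, "dz": 0, "wx": 0, "wy": 0, "wz": 8, "hand": 184},
  {"dx": 0, "dy": 0, "dz": 0, "wx": 0, "wy": 0, "wz": 16, "hand": 184},
  {"dx": 0, "dy": 0, "dz": 0, "wx": 0, "wy": 0, "wz": 24, "hand": 184},
  {"dx": 0, "dy": 0, "dz": 0, "wx": 0, "wy": 0, "wz": 32, "hand": 184},
  {"dx": 0, "dy": 0, "dz": 0, "wx": 0, "wy": 0, "wz": 40, "hand": 184},
])

```text
time: 13.7
tool_pos: [0.6291, -0.0508, 0.0705]
orientation: [0.869, -0.494, -0.0, 0.0]
wrist_force: [-1.3, -2.7, -1.5]
gripper_width: 0.0264
```

```bash
python3 go.py .6297 -.0505 .071 -65; python3 sink.py 32
```

```text
t 13.7 pos [ 0.6291 -0.0508  0.0705] yaw -59.23 F [-1.3 -2.7 -1.5] T [-0.21  0.06  0.03] w 0.0264 j [-0.18  0.66  1.67 -0.    0.8   2.42]
d [ 0.0001 -0.0007 -0.0005] wz 5.77 tilt [-0.06 -0.01]
[(14.2, 0.017, 12), (14.5, 0.017, 8), (14.8, 0.017, 4), (15.0, 0.017, 0), (15.0, 0.017, -4)]
```

Call:
jog_arm([
  {"dx": 0, "dy": 0, "dz": 0, "wx": 0, "wy": 0, "wz": 0, "hand": 138},
  {"dx": 0, "dy": 0, "dz": 0, "wx": 0, "wy": 0, "wz": 0, "hand": 138},
  {"dx": 0, "dy": 0, "dz": 0, "wx": 0, "wy": 0, "wz": 0, "hand": 138},
  {"dx": 0, "dy": 0, "dz": 0, "wx": 0, "wy": 0, "wz": 0, "hand": 138},
])

```text
time: 14.15
tool_pos: [0.6295, -0.0505, 0.0711]
orientation: [0.871, -0.492, 0.0, 0.0]
wrist_force: [1.0, 0.3, 0.6]
gripper_width: 0.0431
```

Call:
jog_arm([
  {"dx": 0, "dy": 0, "dz": 0, "wx": 0, "wy": 0, "wz": -8.5, "hand": 138},
  {"dx": 0, "dy": 0, "dz": 0, "wx": 0, "wy": 0, "wz": -17, "hand": 138},
  {"dx": 0, "dy": 0, "dz": 0, "wx": 0, "wy": 0, "wz": -25.5, "hand": 138},
  {"dx": 0, "dy": 0, "dz": 0, "wx": 0, "wy": 0, "wz": -34, "hand": 138},
  {"dx": 0, "dy": 0, "dz": 0, "wx": 0, "wy": 0, "wz": -42, "hand": 138},
])

```text
time: 14.65
tool_pos: [0.6295, -0.0505, 0.0712]
orientation: [0.99, -0.144, 0.0, 0.0]
wrist_force: [-0.0, -0.2, -0.4]
gripper_width: 0.0436
```

Call:
jog_arm([
  {"dx": 0, "dy": 0, "dz": 0, "wx": 0, "wy": 0, "wz": -8.5, "hand": 138},
  {"dx": 0, "dy": 0, "dz": 0, "wx": 0, "wy": 0, "wz": -17, "hand": 138},
  {"dx": 0, "dy": 0, "dz": 0, "wx": 0, "wy": 0, "wz": -25.5, "hand": 138},
  {"dx": 0, "dy": 0, "dz": 0, "wx": 0, "wy": 0, "wz": -34, "hand": 138},
  {"dx": 0, "dy": 0, "dz": 0, "wx": 0, "wy": 0, "wz": -42, "hand": 138},
])

```text
time: 15.15
tool_pos: [0.6295, -0.0506, 0.0712]
orientation: [0.975, 0.22, 0.0, 0.0]
wrist_force: [-0.6, -0.2, 0.7]
gripper_width: 0.0436
```

Call:
jog_arm([
  {"dx": 0, "dy": 0, "dz": 0, "wx": 0, "wy": 0, "wz": -8.5, "hand": 138},
  {"dx": 0, "dy": 0, "dz": 0, "wx": 0, "wy": 0, "wz": -17, "hand": 138},
  {"dx": 0, "dy": 0, "dz": 0, "wx": 0, "wy": 0, "wz": -25.5, "hand": 138},
  {"dx": 0, "dy": 0, "dz": 0, "wx": 0, "wy": 0, "wz": -34, "hand": 138},
  {"dx": 0, "dy": 0, "dz": 0, "wx": 0, "wy": 0, "wz": -42, "hand": 138},
])

```text
time: 15.65
tool_pos: [0.6295, -0.0505, 0.0711]
orientation: [0.832, 0.555, 0.0, 0.0]
wrist_force: [-0.6, -0.2, -1.0]
gripper_width: 0.0438
```

```bash
python3 go.py .6297 -.0505 .071 211; python3 sink.py 37
```

```text
t 15.65 pos [ 0.6295 -0.0505  0.0711] yaw 67.42 F [-0.6 -0.2 -1. ] T [-0.01 -0.05 -0.05] w 0.0438 j [-0.18  0.66  1.67 -0.    0.81  0.21]
d [0.0001 0.0002 0.0001] wz -143.58 tilt [ 0.01 -0.  ]
[(9.2, 0.008, 8), (9.5, 0.008, 4), (9.5, 0.008, 12), (10.0, 0.008, 0), (10.0, 0.007, 8)]
```

Call:
jog_arm([
  {"dx": 0, "dy": 0, "dz": 0, "wx": 0, "wy": 0, "wz": -8.5, "hand": 138},
  {"dx": 0, "dy": 0, "dz": 0, "wx": 0, "wy": 0, "wz": -17, "hand": 138},
  {"dx": 0, "dy": 0, "dz": 0, "wx": 0, "wy": 0, "wz": -25.5, "hand": 138},
  {"dx": 0, "dy": 0, "dz": 0, "wx": 0, "wy": 0, "wz": -34, "hand": 138},
  {"dx": 0, "dy": 0, "dz": 0, "wx": 0, "wy": 0, "wz": -42, "hand": 138},
])

```text
time: 16.2
tool_pos: [0.6295, -0.0506, 0.0712]
orientation: [0.579, 0.815, 0.0, 0.0]
wrist_force: [-0.1, 0.4, 0.7]
gripper_width: 0.0435
```

Call:
jog_arm([
  {"dx": 0, "dy": 0, "dz": 0, "wx": 0, "wy": 0, "wz": -8.5, "hand": 138},
  {"dx": 0, "dy": 0, "dz": 0, "wx": 0, "wy": 0, "wz": -17, "hand": 138},
  {"dx": 0, "dy": 0, "dz": 0, "wx": 0, "wy": 0, "wz": -25.5, "hand": 138},
  {"dx": 0, "dy": 0, "dz": 0, "wx": 0, "wy": 0, "wz": -34, "hand": 138},
  {"dx": 0, "dy": 0, "dz": 0, "wx": 0, "wy": 0, "wz": -42, "hand": 138},
])

```text
time: 16.7
tool_pos: [0.6295, -0.0506, 0.0711]
orientation: [0.248, 0.969, -0.0, 0.0]
wrist_force: [0.4, -0.2, -0.8]
gripper_width: 0.0439
```

Call:
jog_arm([
  {"dx": 0, "dy": 0, "dz": 0, "wx": 0, "wy": 0, "wz": -8.5, "hand": 138},
  {"dx": 0, "dy": 0, "dz": 0, "wx": 0, "wy": 0, "wz": -17, "hand": 138},
  {"dx": 0, "dy": 0, "dz": 0, "wx": 0, "wy": 0, "wz": -25.5, "hand": 138},
  {"dx": 0, "dy": 0, "dz": 0, "wx": 0, "wy": 0, "wz": -34, "hand": 138},
  {"dx": 0, "dy": 0, "dz": 0, "wx": 0, "wy": 0, "wz": -42, "hand": 138},
])

```text
time: 17.2
tool_pos: [0.6295, -0.0506, 0.0712]
orientation: [-0.115, 0.993, -0.0, 0.0]
wrist_force: [0.6, -0.4, -0.5]
gripper_width: 0.0436
```

```bash
python3 go.py .6297 -.0505 .071 211
```

```text
t 17.2 pos [ 0.6295 -0.0506  0.0712] yaw -166.77 F [ 0.6 -0.4 -0.5] T [ 0.06 -0.18 -0.01] w 0.0436 j [-0.18  0.66  1.67 -0.    0.81 -1.99]
d [-0.0002  0.      0.0002] wz -17.77 tilt [ 0.01 -0.01]
```

Call:
jog_arm([
  {"dx": 0, "dy": 0, "dz": 0, "wx": 0, "wy": 0, "wz": -8, "hand": 138},
  {"dx": 0, "dy": 0, "dz": 0, "wx": 0, "wy": 0, "wz": -16, "hand": 138},
  {"dx": 0, "dy": 0, "dz": 0, "wx": 0, "wy": 0, "wz": -18, "hand": 184},
  {"dx": 0, "dy": 0, "dz": 0, "wx": 0, "wy": 0, "wz": -18, "hand": 184},
  {"dx": 0, "dy": 0, "dz": 0, "wx": 0, "wy": 0, "wz": -18, "hand": 184},
])

```text
time: 17.7
tool_pos: [0.6295, -0.0505, 0.0712]
orientation: [-0.266, 0.964, -0.0, 0.0]
wrist_force: [0.5, -0.1, 1.1]
gripper_width: 0.0279
```

Call:
jog_arm([
  {"dx": 0, "dy": 0, "dz": 0, "wx": 0, "wy": 0, "wz": 0, "hand": 184},
  {"dx": 0, "dy": 0, "dz": 0, "wx": 0, "wy": 0, "wz": 8, "hand": 184},
  {"dx": 0, "dy": 0, "dz": 0, "wx": 0, "wy": 0, "wz": 16, "hand": 184},
  {"dx": 0, "dy": 0, "dz": 0, "wx": 0, "wy": 0, "wz": 24, "hand": 184},
  {"dx": 0, "dy": 0, "dz": 0, "wx": 0, "wy": 0, "wz": 32, "hand": 184},
])

```text
time: 18.2
tool_pos: [0.6296, -0.0509, 0.071]
orientation: [0.012, 1.0, -0.0, 0.0]
wrist_force: [1.0, -2.6, -1.3]
gripper_width: 0.0264
```

```bash
python3 go.py .6297 -.0505 .071 -20;python3 sink.py 5
```

```text
t 18.2 pos [ 0.6296 -0.0509  0.071 ] yaw 178.6 F [ 1.  -2.6 -1.3] T [-0.21 -0.3   0.06] w 0.0264 j [-0.19  0.66  1.67 -0.    0.8  -1.73]
d [-0.0001  0.0004  0.    ] wz -161.4 tilt [ 0.02 -0.03]
[(16.7, 0.011, 0), (16.8, 0.012, 4), (16.9, 0.011, -8), (16.9, 0.011, 4), (16.9, 0.012, 0)]
```

Call:
jog_arm([
  {"dx": 0, "dy": 0, "dz": 0, "wx": 0, "wy": 0, "wz": 8, "hand": 184},
  {"dx": 0, "dy": 0, "dz": 0, "wx": 0, "wy": 0, "wz": 16, "hand": 184},
  {"dx": 0, "dy": 0, "dz": 0, "wx": 0, "wy": 0, "wz": 24, "hand": 184},
  {"dx": 0, "dy": 0, "dz": 0, "wx": 0, "wy": 0, "wz": 32, "hand": 184},
  {"dx": 0, "dy": 0, "dz": 0, "wx": 0, "wy": 0, "wz": 40, "hand": 184},
])

```text
time: 18.75
tool_pos: [0.6293, -0.0508, 0.071]
orientation: [0.352, 0.936, -0.0, -0.0]
wrist_force: [-0.4, -2.2, -1.2]
gripper_width: 0.0263
```

Call:
jog_arm([
  {"dx": 0, "dy": 0, "dz": 0, "wx": 0, "wy": 0, "wz": 8, "hand": 184},
  {"dx": 0, "dy": 0, "dz": 0, "wx": 0, "wy": 0, "wz": 16, "hand": 184},
  {"dx": 0, "dy": 0, "dz": 0, "wx": 0, "wy": 0, "wz": 24, "hand": 184},
  {"dx": 0, "dy": 0, "dz": 0, "wx": 0, "wy": 0, "wz": 32, "hand": 184},
  {"dx": 0, "dy": 0, "dz": 0, "wx": 0, "wy": 0, "wz": 40, "hand": 184},
])

```text
time: 19.25
tool_pos: [0.6291, -0.0507, 0.0709]
orientation: [0.651, 0.759, -0.0, -0.0]
wrist_force: [0.2, -1.6, -2.1]
gripper_width: 0.0267
```

Call:
jog_arm([
  {"dx": 0, "dy": 0, "dz": 0, "wx": 0, "wy": 0, "wz": 8, "hand": 184},
  {"dx": 0, "dy": 0, "dz": 0, "wx": 0, "wy": 0, "wz": 16, "hand": 184},
  {"dx": 0, "dy": 0, "dz": 0, "wx": 0, "wy": 0, "wz": 24, "hand": 184},
  {"dx": 0, "dy": 0, "dz": 0, "wx": 0, "wy": 0, "wz": 32, "hand": 184},
  {"dx": 0, "dy": 0, "dz": 0, "wx": 0, "wy": 0, "wz": 40, "hand": 184},
])

```text
time: 19.75
tool_pos: [0.6295, -0.0506, 0.0709]
orientation: [0.871, 0.491, 0.0, 0.0]
wrist_force: [2.4, -1.9, -1.7]
gripper_width: 0.0264
```

```bash
python3 go.py .6297 -.0505 .071 -20;python3 sink.py 64
```

```text
t 19.75 pos [ 0.6295 -0.0506  0.0709] yaw 58.79 F [ 2.4 -1.9 -1.7] T [-0.14 -0.26  0.07] w 0.0264 j [-0.18  0.66  1.67 -0.    0.8   0.36]
d [ 0.0002  0.0001 -0.0001] wz 78.79 tilt [ 0.   -0.01]
[(10.4, 0.011, 12), (10.6, 0.011, 8), (10.8, 0.012, 12), (11.0, 0.011, 4), (11.1, 0.012, 8)]
```

Call:
jog_arm([
  {"dx": 0, "dy": 0, "dz": 0, "wx": 0, "wy": 0, "wz": 8, "hand": 184},
  {"dx": 0, "dy": 0, "dz": 0, "wx": 0, "wy": 0, "wz": 16, "hand": 184},
  {"dx": 0, "dy": 0, "dz": 0, "wx": 0, "wy": 0, "wz": 24, "hand": 184},
  {"dx": 0, "dy": 0, "dz": 0, "wx": 0, "wy": 0, "wz": 32, "hand": 184},
  {"dx": 0, "dy": 0, "dz": 0, "wx": 0, "wy": 0, "wz": 40, "hand": 184},
])

```text
time: 20.3
tool_pos: [0.6296, -0.0508, 0.071]
orientation: [0.986, 0.165, 0.0, 0.0]
wrist_force: [1.1, -1.7, -3.1]
gripper_width: 0.0263
```

Call:
jog_arm([
  {"dx": 0, "dy": 0, "dz": 0, "wx": 0, "wy": 0, "wz": 8, "hand": 184},
  {"dx": 0, "dy": 0, "dz": 0, "wx": 0, "wy": 0, "wz": 16, "hand": 184},
  {"dx": 0, "dy": 0, "dz": 0, "wx": 0, "wy": 0, "wz": 24, "hand": 184},
  {"dx": 0, "dy": 0, "dz": 0, "wx": 0, "wy": 0, "wz": 32, "hand": 184},
  {"dx": 0, "dy": 0, "dz": 0, "wx": 0, "wy": 0, "wz": 36, "hand": 184},
])

```text
time: 20.8
tool_pos: [0.6293, -0.0508, 0.071]
orientation: [0.989, -0.148, -0.0, 0.0]
wrist_force: [0.2, -2.7, -2.1]
gripper_width: 0.0262
```

Call:
jog_arm([
  {"dx": 0, "dy": 0, "dz": 0, "wx": 0, "wy": 0, "wz": 0, "hand": 255},
  {"dx": 0, "dy": 0, "dz": 0, "wx": 0, "wy": 0, "wz": 0, "hand": 255},
  {"dx": 0, "dy": 0, "dz": 0, "wx": 0, "wy": 0, "wz": 0, "hand": 255},
  {"dx": 0, "dy": 0, "dz": 0, "wx": 0, "wy": 0, "wz": 0, "hand": 255},
  {"dx": 0, "dy": 0, "dz": 0, "wx": 0, "wy": 0, "wz": 0, "hand": 255},
], newtons=12)

```text
time: 21.3
tool_pos: [0.6288, -0.0509, 0.0709]
orientation: [0.989, -0.145, -0.001, 0.0]
wrist_force: [-3.2, -4.8, -1.2]
gripper_width: 0.0241
```

```bash
python3 go.py .6297 -.0505 .071 -20;python3 sink.py -18; python3 - <<'E'
import cv2,numpy as np
b=cv2.imread("pics/last.png");f=lambda i,x,y,w,h,k:cv2.resize(i[y:y+h,x:x+w],None,fx=k,fy=k,interpolation=2)
cv2.imwrite("pics/c8.png",np.hstack([f(b,255,180,60,75,6),f(b,380,200,110,75,6)[:,:440]]))
E
```

```text
t 21.3 pos [ 0.6288 -0.0509  0.0709] yaw -16.71 F [-3.2 -4.8 -1.2] T [-0.79  0.58  0.01] w 0.0241 j [-0.19  0.66  1.67 -0.    0.81  1.68]
d [ 0.0008 -0.0007 -0.0001] wz 3.29 tilt [-0.09 -0.02]
[(11.5, 0.017, -12), (11.7, 0.017, -8), (12.0, 0.017, -4), (12.3, 0.017, 0), (12.3, 0.017, 4)]
```

View pics/c8.png

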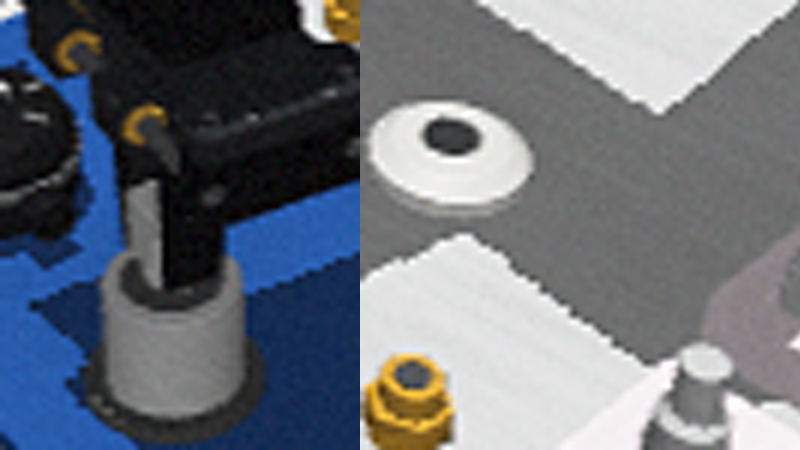

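The head is gripped at 24.1 mm opening; the finger tips at about (190,285) sit just above the boss. Nothing has touched the block since it was released. One settling hold, then hand in.

Call:
jog_arm([
  {"dx": 0, "dy": 0, "dz": 0, "wx": 0, "wy": 0, "wz": 0, "hand": 255},
  {"dx": 0, "dy": 0, "dz": 0, "wx": 0, "wy": 0, "wz": 0, "hand": 255},
  {"dx": 0, "dy": 0, "dz": 0, "wx": 0, "wy": 0, "wz": 0, "hand": 255},
  {"dx": 0, "dy": 0, "dz": 0, "wx": 0, "wy": 0, "wz": 0, "hand": 255},
])

```text
time: 21.75
tool_pos: [0.6288, -0.0509, 0.0709]
orientation: [0.989, -0.145, -0.001, 0.0]
wrist_force: [-2.7, -4.2, -2.1]
gripper_width: 0.0243
```

```bash
python3 go.py .6297 -.0505 .071 -17; python3 -c "
from station import workorder
print(workorder.finish_job())"
```

```text
t 21.75 pos [ 0.6288 -0.0509  0.0709] yaw -16.72 F [-2.7 -4.2 -2.1] T [-0.77  0.63  0.01] w 0.0243 j [-0.19  0.66  1.67 -0.    0.81  1.68]
d [ 0.0007 -0.0007 -0.0001] wz 0.28 tilt [-0.09 -0.02]
the job is handed in; nothing more can be done
None
```

I put the setting block in its own slot, turned the screw back until it dropped, then turned it forward about one full turn. I handed in at 21.75 s with the screw head still gripped; the station gave no verdict.

- **Block:** it went into the 36 x 26 socket with no contact force. After release it stood upright in the picture, at the modelled height or slightly lower. I did not picture it again before handing in, but nothing touched it after release.
- **Drop:** the screw dropped somewhere between about 59° and 79° backward. The head corners in the picture matched 6 mm sunk.
- **Forward turn:** about 366° from where it dropped, counted from the tool angles with one regrasp. The image fit gave about 11 mm after 284°, where 10.7 mm was expected, so the end should be about 12 mm.
- **Grip at the end:** opening 24 mm with a 12 N grip, TCP within 2 mm of the screw axis, everything at rest.

**Checks that failed or disagreed:**
- The last image sink fit gave 17 mm, the edge of its search range. I did not trust it because a finger hid the head, so the final sink rests on the turn count.
- A dip in vertical force at 40° looked like the drop, but the picture showed it was not.
- The two cameras differed by 1–2 mm, and by up to 8° on the block's yaw.

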